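Hang two tins on the pantry's pivoting bar so that it hangs level

TASK

Hang the red tin by its hook on the left half of the pivoting bar (left as the robot sees it), easing the bar down onto its stop, then hang the blue tin on the right half. The tins differ in weight: hold the bar level by the blue tin, slide its hook along until you feel the bar carry it, and let go only when it is in balance, so that both tins hang freely and the bar stays level. Work gently: do not let the bar swing loose or force the hooks against it, and leave the jar and the bottles where they stand.

Things in the scene. Friction and masses are not known exactly. Their poses are not given: they have to be found in the camera images.
- stand: The hanging bar's steel stand, fixed to the platform. Origin: on the platform straight below the pivot pin; x points away from the robot, y to the left along the level bar, z up. Foot plate 150 x 200 mm, 10 mm thick; square post 25 mm wide behind the bar (its front face 32 mm behind the bar's axis), top 275 mm high. The pivot pin lies along x, 250 mm high.
- bar (a joint): Tilt of the bar about its pin, rad: 0 = level, positive = left end up, stops at -0.14 and +0.14. Very low friction. The 0.55 kg bar hangs below the pin: empty it hangs level; one tin hung 80 mm out or more takes it to the stop on its side; with both tins hung near balance it tilts 0.25 to 0.4 rad per 100 mm of hook travel.
- bar_mid (a point): Middle of the bar's axis, 45 mm below the pin, 205 mm above the platform; turns with the bar (y along it to the left, x away from the robot). Smooth round steel bar, 12 mm thick, 500 mm long. Yoke collars (19 mm thick) at 40 to 54 mm either side of the middle, rubber caps (22 mm) on the last 7 mm; hooks fit from 70 to 230 mm out. Hooks go on from the robot's side, stem towards the robot.
- bar_left_end (a point): Left end of the bar's axis, 250 mm from bar_mid. Hook and bar are steel and hardly give: a seated hook moved against the bar where it cannot yield (along x, or down at the stop) loads it by some 10 N per mm. Dragged along the bar a hook pulls with up to about its own weight in friction, 45 mm below the pin, which tips a free bar until the hook is eased back.
- bar_right_end (a point): Right end of the bar's axis, 250 mm from bar_mid. With the red tin hung about 110 mm left of the middle, the blue one balances somewhere from 80 to 225 mm right of it.
- red_tin: Red tin with a lid of the same colour, part filled with steel baking beads; total 0.36 to 0.90 kg, not known beforehand. Upright cylinder, radius 34 (lid 35.5), 62 mm high to the lid's top; a flat steel hook 14 mm wide (tin's y) stands on the lid, open towards the tin's +x. Origin: centre of its underside, z up through hook and grip.
- red_tin_seat (a point): In the red tin's hook: where the bar's axis lies when seated under the inverted-V top, on the tin's z axis, 110 mm above its underside. Hook in tin mm: rivet plate on the lid, top 65 high; stem plate x -12.5 to -9.5, up to 126 high; lip plate x 9.5 to 12.5, its tip 94 high. The bar enters from +x between 65 and 94 high, then rises to 110.
- red_tin_grip (a point): Centre of the wooden grip block on top of the red tin's hook, on the tin's z axis, 142 mm above its underside; the block is 12 mm (tin's x) by 22 mm (tin's y), from 126 to 158 mm high.
- blue_tin: Blue tin with a lid of the same colour, part filled with steel baking beads; total 0.43 to 0.47 kg, not known beforehand. Upright cylinder, radius 34 (lid 35.5), 62 mm high to the lid's top; a flat steel hook 14 mm wide (tin's y) stands on the lid, open towards the tin's +x. Origin: centre of its underside, z up through hook and grip.
- blue_tin_seat (a point): In the blue tin's hook: where the bar's axis lies when seated under the inverted-V top, on the tin's z axis, 110 mm above its underside. Hook in tin mm: rivet plate on the lid, top 65 high; stem plate x -12.5 to -9.5, up to 126 high; lip plate x 9.5 to 12.5, its tip 94 high. The bar enters from +x between 65 and 94 high, then rises to 110.
- blue_tin_grip (a point): Centre of the wooden grip block on top of the blue tin's hook, on the tin's z axis, 142 mm above its underside; the block is 12 mm (tin's x) by 22 mm (tin's y), from 126 to 158 mm high.
- jar: Clear glass clamp-lid jar, radius 40, 91 mm high, standing near the tins; leave alone. Origin: centre of its underside.
- bottle_a: Amber swing-top bottle, radius 32, 206 mm high, beyond the bar; leave alone. Origin: centre of its underside.
- bottle_b: Green swing-top bottle, radius 32, 206 mm high, beyond the bar; leave alone. Origin: centre of its underside.
There are look-alikes about, which are no part of the job. Leave any yellow look-alike of the red_tin alone.

How it is judged:
On the way, in this order (a step that is already met when the one before it is completed fails the run):
1. the red tin hangs by its hook on the left half of the bar, let go (x of red_tin_seat in the frame of bar_mid between -0.006 and 0.006 m and z of red_tin_seat in the frame of bar_mid between -0.006 and 0.006 m and y of red_tin_seat in the frame of bar_mid between 0.055 and 0.25 m and contact force between red_tin and stand above 0.5 N and contact force between the fingers and red_tin below 0.05 N), for 0.3 s.
2. the blue tin's hook is on the right half of the bar, the red tin still hanging on the left (x of red_tin_seat in the frame of bar_mid between -0.006 and 0.006 m and z of red_tin_seat in the frame of bar_mid between -0.006 and 0.006 m and y of red_tin_seat in the frame of bar_mid between 0.055 and 0.25 m and contact force between each of red_tin, blue_tin and stand above 0.5 N and x of blue_tin_seat in the frame of bar_mid between -0.006 and 0.006 m and z of blue_tin_seat in the frame of bar_mid between -0.006 and 0.006 m and y of blue_tin_seat in the frame of bar_mid between -0.25 and -0.055 m), for 0.2 s.
At the end, for the whole second after the job is handed in: Both hooks are seated on the bar (within 6 mm of the seat), the red tin on the left half and the blue on the right, 55 to 250 mm from the middle, both let go and at rest, and the bar is level within 0.035 rad (2 degrees) and still (all of step 2 and contact force between the fingers and red_tin below 0.05 N and contact force between the fingers and blue_tin below 0.05 N and value of joint bar between -0.035 and 0.035 rad and velocity of joint bar between -0.06 and 0.06 rad/s and linear speed of each of red_tin, blue_tin below 0.03 m/s); the robot touches nothing.
It fails at once if the blue tin is let go on the bar before it balances: the bar tips by more than 0.05 rad with the fingers off the blue tin (x of blue_tin_seat in the frame of bar_mid between -0.006 and 0.006 m and z of blue_tin_seat in the frame of bar_mid between -0.006 and 0.006 m and y of blue_tin_seat in the frame of bar_mid between -0.25 and -0.055 m and contact force between the fingers and blue_tin below 0.05 N and (value of joint bar above 0.05 rad or value of joint bar below -0.05 rad)).
It fails at once if the bar swings loose: it turns faster than 0.6 rad/s (velocity of joint bar above 0.6 rad/s or velocity of joint bar below -0.6 rad/s).
It fails at once if a hook or tin is forced against the bar or stand with more than 20 N (contact force between any of red_tin, blue_tin and stand above 20 N).
It fails at once if the robot itself pushes on the bar or stand with more than 8 N (contact force between the arm and stand above 8 N).
It fails at once if the jar or a bottle is moved by more than 15 mm (distance of any of jar, bottle_a, bottle_b from where it was at the start of the episode above 0.015 m).
It also fails if it takes over 72 s, if anything falls off the work surface, if the arm or the gripper's body presses on something with over 40 N, if the wrist force passes 120 N, or if a joint passes its speed limit or range.

ROBOT

A 7-joint arm with a two-finger parallel gripper is mounted at the origin on the work surface. World frame = base frame: x ahead of the robot, y to its left, z up, the work surface at z = 0. Lengths are in m, angles in rad, forces in N, time in s.
With the tool pointing down it reaches from about 0.4 to 0.85 m from the base axis. Payload 4.5 kg.
Tool frame: the origin (TCP) lies where the fingers leave the gripper's body, on its centre line; the fingertips stand 64 mm ahead of it and the grasp point (between the pads) lies 45 mm ahead of it; z points along the fingers, y is the line along which they close (so a half turn about z gives the same grasp; the last joint's range is limited). The gripper opens to 88 mm and grips with 3 to 60 N. Pads are 18 mm wide; open, the fingers measure 123 mm over their backs; the gripper's body (75 mm by 187 mm) begins 45 mm behind the grasp point.
Start: joints at [-1.124, 0.689, -0.195, 1.565, 0.157, 0.902, -0.215], TCP at [0.251, 0.573, 0.303] pointing down, gripper open.
Joint ranges: [-3.01, 3.01], [-0.46, 2.08], [-1.47, 1.51], [0.13, 2.56], [-1, 4.14], [0.04, 2.09], [-2.66, 2.66]. Speed limits (rad/s): [2.57, 2.57, 3.14, 3.14, 3.14, 3.14, 3.14].

INTERFACE

Orientations are given as a unit quaternion [x, y, z, w].
In Python, from plant import r gives the robot as it stands.
- The arm moves only by the tool play_rows, never from a script. Its arguments are lists of equal length, an entry for each row: "translation": the shift along the tool's x, y, z in m, a list of three; "delta_rot": the turn, a rotation vector about the tool's x, y, z in degrees, a list of three; "grip": the opening, from -1 (shut) to 1 (fully open). In form: {"translation": [[x, y, z], ...], "delta_rot": [[rx, ry, rz], ...], "grip": [grip, ...]}. A call has 1 to 20 rows; each row shifts and turns the commanded pose from where the row before left it, along the tool's axes as they then stand; what a row does not reach is not made up. A row lasts 1/8 s, in which the tool goes at most 62.5 mm and 10.7 degrees, less where a joint would pass 70% of its speed; a pose out of reach is approached as far as the arm can. A call with a gripper value outside its range is refused whole. The fingers move at their own pace and stop on an object; "squeeze" is the grip in N (left out, the last holds). Time passes only in rows, so rows that do not move let the fingers close. It gives the time, the measured TCP pose, the force, the opening and the grip force at its end, in the units of the state.
- r.get_state(): the state, without advancing time (a new reading comes with each control period).
- r.snapshot(name): name is "scene" or "top" or "wrist"; returns the picture (480x640x3 uint8, blue, green, red); there is no depth.
- r.get_calibration(name): a dict with "intrinsics" (3x3 intrinsics, pixels), "eye" and "rotation" of the camera in the world. Camera axes: x right, y up, looking along -z (the intrinsics and any distortion apply to the point x, -y, -z); pixel columns grow to the right and rows downward; lengths in m; the calibration is good to about 2 mm. A picture is of the moment at which its call begins: read the wrist's pose just before it. get_calibration takes no time and is no camera call; for the wrist camera it gives the pose at the moment of the call.
- r.finish_job(): hands the job in; it is judged then, once.
Trained networks look in the newest picture that a camera, given by its name, has taken for a name from the list of things; names that differ only in an ending like _2 or _b are one class to them, and where a whole thing is asked for, a point or a joint stands for the part that bears it (a point fixed in the world has none). Each returns a list of dicts, best first, with "confidence" (0 to 1); they miss things now and then, are a little off and sometimes report something else, mostly with a low value. They report only what shows in the picture. A call takes as long as a camera call. They do not tell look-alikes from the thing itself.
- r.look_for(camera, target): "point" ([x, y, z] in m, in world coordinates, good to about 4 mm: the middle of the surface that is visible of it).
- r.silhouettes(camera, target): "pixels" (480x640 bool, what is visible of it).
The state is a dict: "clock": time; "q": joint angles; "qd": joint speeds; "joint_torque": joint torques, N m; "tool_pos": TCP position; "eef_rot": TCP orientation; "contact_force": force on the tool from outside, world axes, zero at the start; "moment": the same for the moment, N m; "opening": opening from 0.0 (shut) to 1.0 (fully open); "finger_force": force on a finger pad.
Only numpy, scipy, OpenCV 4.12 (cv2) and the standard library are available. Lean on these libraries where they do the work, as an engineer would, in place of code of your own. Each camera call takes 0.05 s, during which the arm holds its last target. There are 200 camera calls.

## Working session

There is one attempt and no reset: what is moved stays moved. The work goes in short steps, Python scripts to look and compute and a tool call to move; the robot and the scene stay as the last step left them, time stands still between calls to the robot, and variables do not carry over. Pictures are saved under pics/ and viewed, at most 10 in all, crops included, and the job is handed in when it is done.

Besides the shell and the picture viewer there is one more tool, called as name(argument=value, ...), one argument or row to a line, values as JSON. play_rows: Moves the arm, as the interface text tells. Its arguments: {"type":"object","properties":{"translation":{"type":"array","items":{"type":"array","items":{"type":"number"}}},"delta_rot":{"type":"array","items":{"type":"array","items":{"type":"number"}}},"grip":{"type":"array","items":{"type":"number"}},"squeeze":{"type":"number"}},"required":["translation","delta_rot","grip"]}

```bash
ls; mkdir -p pics
python3 - <<'E'
from plant import r
import cv2,numpy as np
s=r.get_state();print(s)
for c in("scene","top"):
    im=r.snapshot(c);cv2.imwrite(f"pics/{c}0.png",im)
    k=r.get_calibration(c);print(c,np.round(k["eye"],3),np.round(k["rotation"],3).tolist(),np.round(k["intrinsics"],1).tolist())
    for t in("red_tin","red_tin_grip","blue_tin","blue_tin_grip","jar","bottle_a","bar_mid","bar_left_end","bar_right_end","stand"):
        print(t,[(np.round(d["point"],3).tolist(),round(d["confidence"],2)) for d in r.look_for(c,t)])
E
```

```text
pics
{'clock': 0.0, 'q': array([-1.12419292,  0.68998644, -0.19451049,  1.56633432,  0.15730599,
        0.90247414, -0.21510931]), 'qd': array([ 1.49399610e-03,  1.33401434e-03, -9.61656516e-05,  4.00868494e-03,
        3.12671240e-04,  4.30861429e-04, -1.16474426e-03]), 'joint_torque': array([-1.64292724e-04, -5.27567983e+01, -1.26668762e+00, -1.53426701e+01,
       -5.25709928e-02,  6.68105960e-03,  1.74623706e-04]), 'tool_pos': array([0.25057301, 0.57201921, 0.30191088]), 'eef_rot': array([ 2.04902570e-01,  9.78781956e-01, -8.97298751e-04, -1.19266795e-04]), 'contact_force': array([ 0.10009803, -0.08634506, -0.29184763]), 'moment': array([ 0.03554048, -0.00194191,  0.04778677]), 'finger_force': 0.0, 'opening': 0.9993393159504089}
scene [1.113 0.327 1.066] [0.161, 0.26, 0.819, 0.486] [[477.5, 0.0, 315.6], [0.0, 477.5, 239.2], [0.0, 0.0, 1.0]]
red_tin [([0.473, 0.305, 0.064], 0.89), ([0.343, 0.328, 0.058], 0.56), ([0.468, 0.2, 0.065], 0.55), ([0.609, 0.043, 0.209], 0.19)]
red_tin_grip [([0.358, 0.206, 0.058], 0.86), ([0.466, 0.31, 0.063], 0.84), ([0.47, 0.203, 0.062], 0.71), ([0.34
[... 552 characters left out ...]
0.042 1.175] [0.049, -0.049, -0.702, 0.709] [[551.6, 0.0, 313.3], [0.0, 551.6, 241.6], [0.0, 0.0, 1.0]]
red_tin [([0.454, 0.295, 0.064], 0.97), ([0.35, 0.193, 0.061], 0.84), ([0.454, 0.192, 0.062], 0.82), ([0.337, 0.322, 0.064], 0.59)]
red_tin_grip [([0.456, 0.191, 0.062], 0.82), ([0.35, 0.2, 0.058], 0.7), ([0.34, 0.316, 0.061], 0.64), ([0.455, 0.301, 0.06], 0.57)]
blue_tin [([0.443, -0.121, 0.061], 0.58)]
blue_tin_grip [([0.44, -0.118, 0.058], 0.68)]
jar []
bottle_a [([0.746, -0.118, 0.122], 0.98), ([0.732, 0.139, 0.123], 0.72)]
bar_mid [([0.601, 0.029, 0.209], 0.57)]
bar_left_end [([0.606, 0.023, 0.208], 0.91)]
bar_right_end [([0.602, 0.027, 0.215], 0.7)]
stand [([0.61, 0.026, 0.01], 0.9)]
```

View pics/scene0.png

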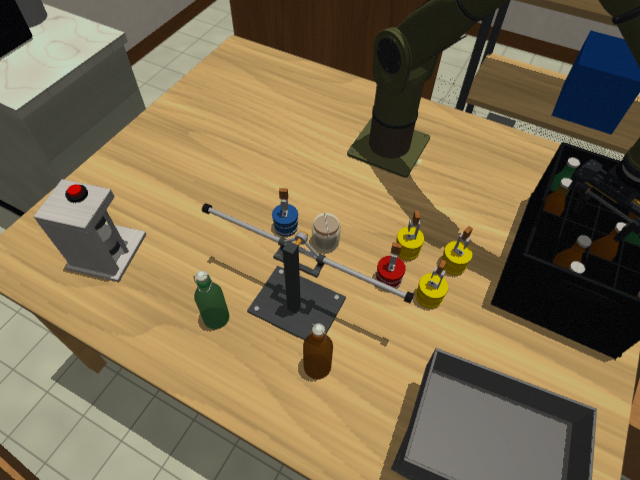

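View pics/top0.png

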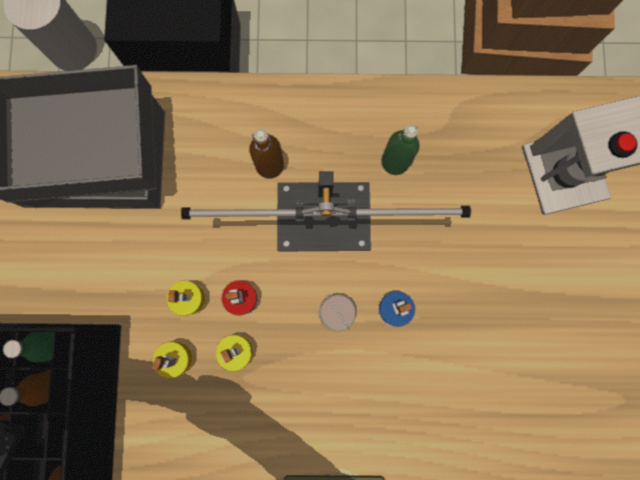

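The top view shows one red tin at (239,297). The yellow look-alikes are at (185,297), (171,360) and (233,352), the blue tin is at (397,308) and the jar at (338,312). The bar runs from (186,213) to (466,212). The red tin is the only red one, so it is the one meant. I'll confirm that in an enlarged crop and read the hook directions.

```bash
cat > h.py <<'E'
from plant import r
import cv2,numpy as np
def cal(c):
    k=r.get_calibration(c);return np.array(k["eye"]),np.array(k["rotation"]),np.array(k["intrinsics"])
def rot(R):
    from scipy.spatial.transform import Rotation
    R=np.array(R);return R if R.shape==(3,3) else Rotation.from_quat(R).as_matrix()
def pix2z(K,px,z):   # world point on plane z
    e,R,A=K;p=np.linalg.solve(A,[px[0],px[1],1.]);d=rot(R)@[p[0],-p[1],-p[2]]
    return e+d*(z-e[2])/d[2]
def proj(K,P):
    e,R,A=K;c=rot(R).T@(np.array(P)-e);v=A@[c[0],-c[1],-c[2]];return v[:2]/v[2]
E
python3 - <<'E'
from h import *
ims={c:cv2.imread(f"pics/{c}0.png") for c in("scene","top")}
def crop(c,x,y,w=32): return cv2.resize(ims[c][y-w:y+w,x-w:x+w],(390,290) if 0 else (290,290),interpolation=cv2.INTER_CUBIC)
cv2.imwrite("pics/c1.png",np.vstack([np.hstack([crop("top",239,292),crop("top",397,303)]),np.hstack([crop("scene",392,262),crop("scene",285,210)])]))
for c in ims:
    K=cal(c);h=cv2.cvtColor(ims[c],cv2.COLOR_BGR2HSV)
    for n,lo,hi,b in(("red",0,4,(239,297) if c=="top" else(391,270)),("blue",100,118,(397,308) if c=="top" else(285,217))):
        m=cv2.inRange(h,(lo,150,60),(hi,255,255))
        if n=="red": m|=cv2.inRange(h,(175,150,60),(180,255,255))
        M=np.zeros_like(m);M[b[1]-30:b[1]+30,b[0]-30:b[0]+30]=1;m*=M
        ct=np.vstack(cv2.findContours(m,0,2)[0]);hull=cv2.convexHull(ct)
        # model fit: silhouette hull of cylinder vs observed
        from scipy.optimize import least_squares
        a=np.linspace(0,2*np.pi,60)
        def area_c(p):
            pts=[proj(K,[p[0]+rr*np.cos(t),p[1]+rr*np.sin(t),z]) for z,rr in((0,.034),(.062,.0355)) for t in a]
            return cv2.convexHull(np.array(pts,np.float32))
        mo=lambda H:np.array([cv2.moments(H)["m10"],cv2.moments(H)["m01"]])/cv2.moments(H)["m00"]
        p0=pix2z(K,b,.05)[:2]
        f=least_squares(lambda p:mo(area_c(p))-mo(hull),p0,diff_step=1e-2)
        print(c,n,np.round(f.x,4),cv2.contourArea(hull),cv2.contourArea(area_c(f.x)))
    if c=="top":
        print("ends L,R",pix2z(K,(186,213),.205),pix2z(K,(466,212),.205))
        for p in((286,188),(361,188),(361,244),(286,244)):print("bolt",pix2z(K,p,.01))
E
```

```text
scene red [0.4512 0.1967] 637.0 863.6380040182266
scene blue [ 0.4235 -0.1319] 371.0 741.6894241361879
top red [0.4584 0.1941] 886.0 1048.0612282722723
top blue [ 0.4391 -0.1269] 822.0 1068.1334230313078
ends L,R [0.60182189 0.27174965 0.205     ] [ 0.60839192 -0.22882379  0.205     ]
bolt [0.69593421 0.10405257 0.01      ]
bolt [ 0.69747213 -0.05801287  0.01      ]
bolt [ 0.57535323 -0.05771282  0.01      ]
bolt [0.57383622 0.10205871 0.01      ]
```

View pics/c1.png

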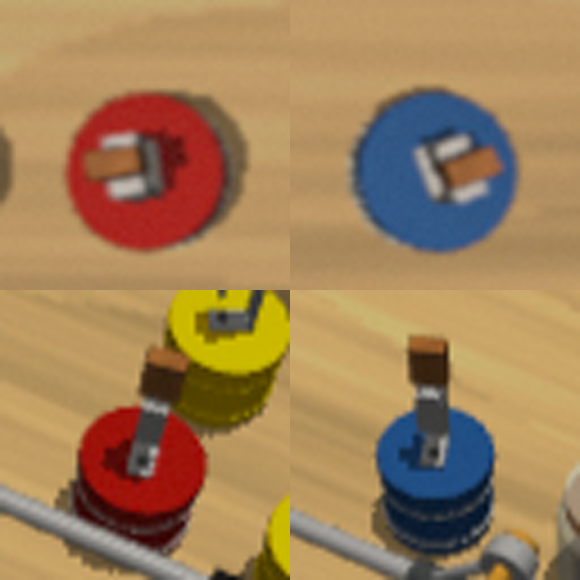

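The crop confirms the red tin. Both hooks show the rivet plate and opening to the far-side camera, so they open roughly towards world +x, with blue yawed about +20°. Next I move above the red tin, with the tool's y along world x.

play_rows(
  translation=[
    [-0.0426,-0.033,0],
    [-0.0426,-0.033,0],
    [-0.0426,-0.033,0],
    [-0.0426,-0.033,0],
    [-0.0426,-0.033,0],
    [-0.0426,-0.033,0],
    [-0.0426,-0.033,0],
    [-0.0426,-0.033,0],
    [0,0,0],
    [0,0,0],
    [0,0,0],
    [0,0,0],
    [0,0,0],
    [0,0,0],
    [0,0,0],
    [0,0,0],
  ],
  delta_rot=[
    [0,0,0],
    [0,0,0],
    [0,0,0],
    [0,0,0],
    [0,0,0],
    [0,0,0],
    [0,0,0],
    [0,0,0],
    [0,0,9.5],
    [0,0,9.5],
    [0,0,9.5],
    [0,0,9.5],
    [0,0,9.5],
    [0,0,9.5],
    [0,0,9.3],
    [0,0,0],
  ],
  grip=[1,1,1,1,1,1,1,1,1,1,1,1,1,1,1,1],
)

```text
clock: 3.1
tool_pos: [0.457, 0.1942, 0.3028]
eef_rot: [0.706, 0.708, 0.0, 0.0]
contact_force: [-0.3, -0.3, -0.6]
opening: 1.002
finger_force: 0.0
```

Run:
```python
from h import *
s=r.get_state();print(s["clock"],s["tool_pos"],s["eef_rot"],s["contact_force"])
K=cal("wrist");im=r.snapshot("wrist");cv2.imwrite("pics/w1.png",im);print(K)
np.savez("w1.npz",e=K[0],R=rot(K[1]),A=K[2])
print(proj(K,[.458,.194,.062]),proj(K,[.458,.194,.158]))
```

```text
3.1 [0.45701378 0.19424092 0.30280945] [7.06082064e-01 7.08129976e-01 1.21952806e-04 2.02989858e-04] [-0.32657606 -0.32107831 -0.58440659]
(array([0.4564034 , 0.26149708, 0.38511761]), array([-1.33961329e-01, -3.99882137e-04,  1.32335237e-03,  9.90985596e-01]), array([[336.53641845,   0.        , 316.45049018],
       [  0.        , 336.53641845, 234.7242801 ],
       [  0.        ,   0.        ,   1.        ]]))
[317.748652  213.5661405] [318.31559006 241.51021962]
```

View pics/w1.png

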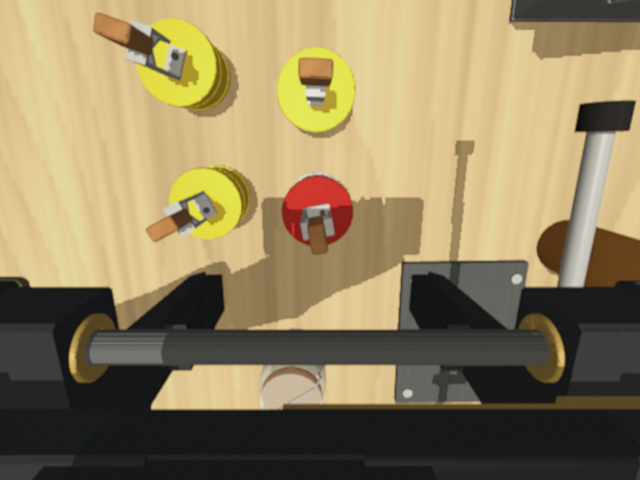

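The wrist view has the red tin's lid at (317,212) and its block at (318,236), matching the model. The bar's left end is at (605,115). Now I fit the blocks' yaw and position, and the bar.

```bash
cat > fit.py <<'E'
from h import *
from scipy.optimize import minimize
def brown(im,b,w=26):
    h=cv2.cvtColor(im,cv2.COLOR_BGR2HSV);m=cv2.inRange(h,(5,140,40),(15,255,215))
    M=np.zeros_like(m);M[b[1]-w:b[1]+w,b[0]-w:b[0]+w]=255;m&=M
    n,l,st,_=cv2.connectedComponentsWithStats(m);i=1+np.argmax(st[1:,4]);return (l==i).astype(np.uint8)
def poly(K,p,z0=0,s=8):
    c,sn=np.cos(p[2]),np.sin(p[2]);P=[]
    for dx in(-.006,.006):
        for dy in(-.011,.011):
            for z in(.126,.158): P.append(proj(K,[p[0]+c*dx-sn*dy,p[1]+sn*dx+c*dy,z+z0]))
    return cv2.convexHull(np.array(P,np.float32))
def fit(obs,p0,z0=0):
    def cost(p):
        p=[p0[0]+p[0]*1e-3,p0[1]+p[1]*1e-3,p[2]*.02];t=0
        for K,m in obs:
            H=(poly(K,p,z0)*16).astype(np.int32);H=(H+8)  # pixel centres
            ys,xs=np.nonzero(m);x0,y0=xs.min()-12,ys.min()-12;S=8
            big=cv2.resize(m[y0:ys.max()+12,x0:xs.max()+12],None,fx=S,fy=S,interpolation=cv2.INTER_LINEAR)
            q=np.zeros_like(big);cv2.fillPoly(q,[((poly(K,p,z0)-[x0,y0]+.5)*S).astype(np.int32)],1)
            t+=1-(q&big).sum()/max((q|big).sum(),1)
        return t
    best=min((minimize(cost,[0,0,a],method="Nelder-Mead",options=dict(initial_simplex=[[0,0,a],[4,0,a],[0,4,a],[0,0,a+6]])) for a in(-25,-12,0,12,25)),key=lambda q:q.fun)
    b=best.x;return [round(p0[0]+b[0]*1e-3,4),round(p0[1]+b[1]*1e-3,4),round(np.degrees(b[2]*.02),1)],round(best.fun,3)
E
python3 - <<'E'
from fit import *
T,S,W=[cv2.imread(f"pics/{n}.png") for n in("top0","scene0","w1")]
KT,KS=cal("top"),cal("scene");w=np.load("w1.npz");KW=(w["e"],w["R"],w["A"])
R=[(KW,brown(W,(318,236))),(KT,brown(T,(236,295),14))];B=[(KT,brown(T,(400,307),14)),(KS,brown(S,(284,195),14))]
print("red w",fit(R[:1],(.457,.194)),"top",fit(R[1:],(.457,.194)),"both",fit(R,(.457,.194)))
print("blue t",fit(B[:1],(.439,-.125)),"s",fit(B[1:],(.439,-.125)),"both",fit(B,(.439,-.125)))
for n,K,im,pts in(("top",KT,T,[(186,213),(466,212)]),("scene",KS,S,[(207,208),(409,296)])):
    for p in pts:
        g=cv2.cvtColor(im,cv2.COLOR_BGR2GRAY)[p[1]-9:p[1]+10,p[0]-9:p[0]+10];m=(g<50)
        ys,xs=np.nonzero(m);c=(xs.mean()+p[0]-9,ys.mean()+p[1]-9);print(n,np.round(c,1),m.sum(),np.round(pix2z(K,c,.205),4))
E
```

```text
red w ([np.float64(0.4576), np.float64(0.1959), np.float64(5.6)], np.float64(0.257)) top ([np.float64(0.4572), np.float64(0.1953), np.float64(0.4)], np.float64(0.298)) both ([np.float64(0.4575), np.float64(0.1953), np.float64(2.5)], np.float64(0.564))
blue t ([np.float64(0.4394), np.float64(-0.1252), np.float64(9.6)], np.float64(0.42)) s ([np.float64(0.4395), np.float64(-0.1213), np.float64(33.6)], np.float64(0.288)) both ([np.float64(0.4388), np.float64(-0.1236), np.float64(12.0)], np.float64(0.773))
top [185. 213.] 74 [0.6019 0.2736 0.205 ]
top [465.6 211.4] 73 [ 0.6094 -0.2282  0.205 ]
scene [205.8 207.8] 54 [ 0.6109 -0.2252  0.205 ]
scene [408.7 296.8] 66 [0.6022 0.2766 0.205 ]
```

play_rows(
  translation=[
    [0.001,0.0005,0.028],
    [0,0,0.028],
    [0,0,0.028],
    [0,0,0.028],
    [0,0,0],
    [0,0,0],
    [0,0,0],
    [0,0,0],
    [0,0,0],
  ],
  delta_rot=[
    [0,0,-1],
    [0,0,0],
    [0,0,0],
    [0,0,0],
    [0,0,0],
    [0,0,0],
    [0,0,0],
    [0,0,0],
    [0,0,0],
  ],
  grip=[0,0,0,0,0,-1,-1,-1,-1],
  squeeze=30,
)

```text
clock: 4.28
tool_pos: [0.458, 0.1953, 0.1914]
eef_rot: [0.701, 0.714, 0.001, 0.0]
contact_force: [-0.3, 0.5, 5.6]
opening: 0.135
finger_force: 29.8
```

play_rows(
  translation=[
    [0,0,-0.01],
    [0,0,-0.03],
    [0,0,-0.04],
    [0,0,-0.03],
    [0,0,-0.0155],
    [0,0,0],
    [0,0,0],
    [0,0,0],
    [0,0,0],
    [0,0,0],
  ],
  delta_rot=[
    [0,0,0],
    [0,0,0],
    [0,0,0],
    [0,0,0],
    [0,0,0],
    [0,0,0],
    [0,0,0],
    [0,0,0],
    [0,0,0],
    [0,0,0],
  ],
  grip=[-1,-1,-1,-1,-1,-1,-1,-1,-1,-1],
)

```text
clock: 5.52
tool_pos: [0.4574, 0.1949, 0.3159]
eef_rot: [0.701, 0.714, -0.0, -0.0]
contact_force: [-0.3, 0.6, -7.7]
opening: 0.136
finger_force: 29.9
```

Run:
```python
from fit import *
F=[]
for i in range(6):
    im=r.snapshot("wrist");s=r.get_state();F.append(s["contact_force"])
print(s["clock"],s["tool_pos"],s["opening"],np.round(F,2).tolist(),s["moment"])
cv2.imwrite("pics/w2.png",im)
```

```text
5.825 [0.4575027  0.19500354 0.31625923] 0.13360052469014747 [[0.24, 0.15, -7.74], [-0.57, 0.1, -6.93], [-0.43, -0.27, -7.6], [-0.32, -0.77, -7.4], [0.31, 0.91, -7.52], [-0.69, -0.01, -7.93]] [-0.04351208  0.12393228 -0.00260434]
```

play_rows(
  translation=[
    [-0.02,0,0],
    [-0.03,0.01,0],
    [-0.025,0.03,0],
    [-0.006,0.03,0],
    [0,0.02,0],
    [0,0.011,0],
    [0,0,0],
    [0,0,0],
  ],
  delta_rot=[
    [0,0,0],
    [0,0,0],
    [0,0,0],
    [0,0,0],
    [0,0,0],
    [0,0,0],
    [0,0,0],
    [0,0,0],
  ],
  grip=[-1,-1,-1,-1,-1,-1,-1,-1],
)

```text
clock: 6.82
tool_pos: [0.5587, 0.116, 0.3159]
eef_rot: [0.7, 0.714, -0.001, -0.001]
contact_force: [-0.5, 0.1, -7.5]
opening: 0.134
finger_force: 30.0
```

Run:
```python
from fit import *
s=r.get_state();print(s["clock"],s["tool_pos"],s["contact_force"])
im=r.snapshot("scene");cv2.imwrite("pics/s2.png",im);it=r.snapshot("top");cv2.imwrite("pics/t2.png",it)
KS=cal("scene")
p=proj(KS,[.56,.116,.2]).astype(int);q=proj(cal("top"),[.56,.116,.2]).astype(int);print(p,q)
a=cv2.resize(im[p[1]-50:p[1]+50,p[0]-65:p[0]+65],(780,600),interpolation=cv2.INTER_CUBIC)
cv2.imwrite("pics/c2.png",a)
```

```text
6.825 [0.55873161 0.11601136 0.31594885] [-0.5271189   0.13750407 -7.50122437]
[347 251] [272 237]
```

View pics/c2.png

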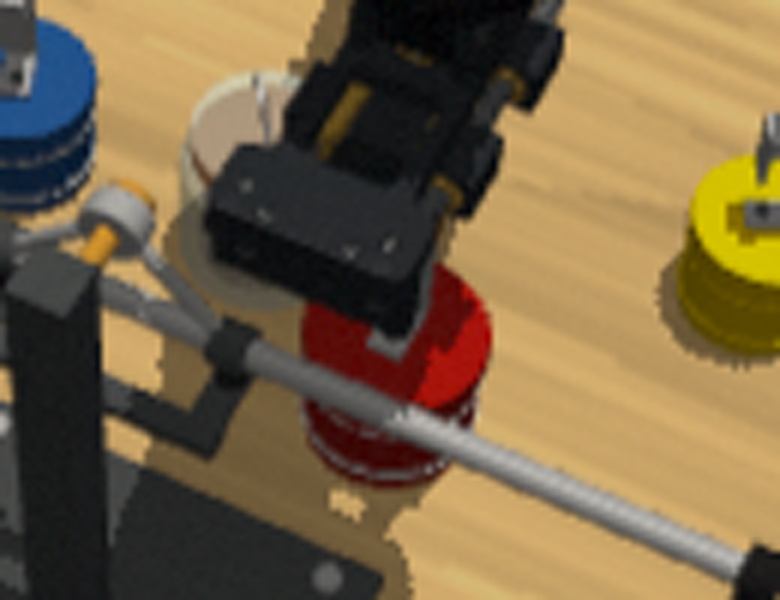

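play_rows(
  translation=[
    [0,0.012,0],
    [0,0.012,0],
    [0,0.01,0],
    [0,0.007,0],
    [0,0.0045,0],
    [0,0,0],
    [0,0,0],
  ],
  delta_rot=[
    [0,0,0],
    [0,0,0],
    [0,0,0],
    [0,0,0],
    [0,0,0],
    [0,0,0],
    [0,0,0],
  ],
  grip=[-1,-1,-1,-1,-1,-1,-1],
)

```text
clock: 7.8
tool_pos: [0.605, 0.1167, 0.3161]
eef_rot: [0.701, 0.714, -0.0, -0.0]
contact_force: [-0.3, 0.3, -7.8]
opening: 0.131
finger_force: 30.0
```

Run:
```python
from fit import *
im=r.snapshot("scene");s=r.get_state();print(s["clock"],s["tool_pos"],s["contact_force"]);cv2.imwrite("pics/s3.png",im)
KS=cal("scene")
for n,b in(("L",(409,296)),("R",(206,208))):
    g=cv2.cvtColor(im,cv2.COLOR_BGR2GRAY)[b[1]-9:b[1]+10,b[0]-9:b[0]+10];ys,xs=np.nonzero(g<50);print(n,xs.mean()+b[0]-9,ys.mean()+b[1]-9)
```

```text
7.85 [0.60506206 0.11672157 0.31618611] [-0.3040889   0.35184545 -7.51671267]
L 408.5967741935484 296.9516129032258
R 205.76923076923077 207.69230769230768
```

play_rows(
  translation=[
    [0,0,0.01],
    [0,0,0.008],
    [0,0,0.004],
    [0,0,0.002],
    [0,0,0.002],
    [0,0,0],
    [0,0,0],
  ],
  delta_rot=[
    [0,0,0],
    [0,0,0],
    [0,0,0],
    [0,0,0],
    [0,0,0],
    [0,0,0],
    [0,0,0],
  ],
  grip=[-1,-1,-1,-1,-1,-1,-1],
)

```text
clock: 8.72
tool_pos: [0.6056, 0.1167, 0.2904]
eef_rot: [0.701, 0.714, 0.0, 0.0]
contact_force: [-0.9, 0.4, -7.7]
opening: 0.133
finger_force: 30.0
```

play_rows(
  translation=[
    [0,0,0.001],
    [0,0,0.001],
    [0,0,0.001],
    [0,0,0.001],
    [-0.0005,0,0.001],
    [-0.0005,0,0.001],
    [0,0,0],
    [0,0,0],
  ],
  delta_rot=[
    [0,0,0],
    [0,0,0],
    [0,0,0],
    [0,0,0],
    [0,0,0],
    [0,0,0],
    [0,0,0],
    [0,0,0],
  ],
  grip=[-1,-1,-1,-1,-1,-1,-1,-1],
)

```text
clock: 9.72
tool_pos: [0.6055, 0.1157, 0.2843]
eef_rot: [0.701, 0.714, 0.0, 0.0]
contact_force: [-0.5, 0.2, -7.5]
opening: 0.135
finger_force: 30.0
```

```bash
cat > st.py <<'E'
from h import *
KS=cal("scene");F=[];cam="scene"
for i in range(4):
    im=r.snapshot("scene");s=r.get_state();F.append(s["contact_force"])
print(s["clock"],np.round(s["tool_pos"],4),np.round(np.mean(F,0),2),round(s["opening"],3))
mid=np.array([.606,.024]);yaw=.0155;u=np.array([-np.sin(yaw),np.cos(yaw)])
def ends(th):
    o=[]
    for sgn in(1,-1):
        y=.2465*sgn*np.cos(th)+.045*np.sin(th);z=.25+.2465*sgn*np.sin(th)-.045*np.cos(th);o.append(proj(KS,[*(mid+u*y),z]))
    return np.array(o)
g=cv2.cvtColor(im,cv2.COLOR_BGR2GRAY);O=[]
for c in ends(0):
    b=np.round(c).astype(int)
    # find dark cap blob near predicted path
    m=(g<50).astype(np.uint8);M=np.zeros_like(m);M[b[1]-24:b[1]+25,b[0]-12:b[0]+13]=1;m*=M
    n,l,t,ce=cv2.connectedComponentsWithStats(m);i=1+np.argmax(t[1:,4]);O.append(ce[i])
O=np.array(O)
from scipy.optimize import minimize_scalar
off=np.array([[408.6,296.95],[205.77,207.69]])-ends(0)
f=lambda th,k:np.sum((ends(th)[k]+off[k]-O[k])**2)
print("bar theta L,R",[round(minimize_scalar(f,bounds=(-.2,.2),args=(k,),method="bounded").x,4) for k in([0],[1],[0,1])])
cv2.imwrite("pics/last.png",im)
E
python3 st.py
```

```text
9.925 [0.6055 0.1157 0.2843] [ 0.16 -0.11 -7.86] 0.136
bar theta L,R [np.float64(-0.0407), np.float64(-0.0352), np.float64(-0.0373)]
```

play_rows(
  translation=[
    [-0.0005,0,0.001],
    [-0.0005,0,0.001],
    [-0.0005,0,0.001],
    [-0.0005,0,0.001],
    [-0.0005,0,0.001],
    [-0.0005,0,0.001],
    [-0.0005,0,0.001],
    [-0.0005,0,0.001],
    [0,0,0],
    [0,0,0],
  ],
  delta_rot=[
    [0,0,0],
    [0,0,0],
    [0,0,0],
    [0,0,0],
    [0,0,0],
    [0,0,0],
    [0,0,0],
    [0,0,0],
    [0,0,0],
    [0,0,0],
  ],
  grip=[-1,-1,-1,-1,-1,-1,-1,-1,-1,-1],
)

```text
clock: 11.18
tool_pos: [0.6055, 0.1117, 0.2762]
eef_rot: [0.701, 0.714, -0.0, -0.0]
contact_force: [-0.8, -0.3, -7.2]
opening: 0.134
finger_force: 30.0
```

```bash
python3 st.py
```

```text
11.375 [0.6055 0.1117 0.2762] [-0.26 -0.43 -6.94] 0.133
bar theta L,R [np.float64(-0.1359), np.float64(-0.1292), np.float64(-0.1319)]
```

play_rows(
  translation=[
    [-0.0002,0,0.0004],
    [0,0,0.0004],
    [0,0,0],
    [0,0,0],
  ],
  delta_rot=[
    [0,0,0],
    [0,0,0],
    [0,0,0],
    [0,0,0],
  ],
  grip=[-1,-1,-1,-1],
)

```text
clock: 11.88
tool_pos: [0.6055, 0.1114, 0.2754]
eef_rot: [0.701, 0.714, -0.0, 0.0]
contact_force: [-1.8, -1.3, -6.8]
opening: 0.135
finger_force: 30.0
```

play_rows(
  translation=[
    [0,0,0.0003],
    [0,0,0],
    [0,0,0],
  ],
  delta_rot=[
    [0,0,0],
    [0,0,0],
    [0,0,0],
  ],
  grip=[-1,-1,-1],
)

```text
clock: 12.25
tool_pos: [0.6056, 0.1114, 0.2753]
eef_rot: [0.701, 0.714, 0.0, 0.0]
contact_force: [-1.2, -0.5, -4.5]
opening: 0.132
finger_force: 30.0
```

play_rows(
  translation=[
    [0,-0.0002,0.0002],
    [0,0,0.0001],
    [0,0,0],
    [0,0,0],
  ],
  delta_rot=[
    [0,0,0],
    [0,0,0],
    [0,0,0],
    [0,0,0],
  ],
  grip=[-1,-1,-1,-1],
)

```text
clock: 12.75
tool_pos: [0.6055, 0.1115, 0.275]
eef_rot: [0.701, 0.714, 0.0, 0.0]
contact_force: [-1.2, -1.4, -1.6]
opening: 0.141
finger_force: 30.0
```

```bash
python3 st.py
```

```text
12.95 [0.6054 0.1115 0.275 ] [-1.38 -1.12 -1.17] 0.132
bar theta L,R [np.float64(-0.1434), np.float64(-0.1391), np.float64(-0.1409)]
```

play_rows(
  translation=[
    [0,0,0],
    [0,0,0],
    [0,0,0],
    [0,0,-0.01],
    [0,0,-0.02],
    [0,0,-0.025],
  ],
  delta_rot=[
    [0,0,0],
    [0,0,0],
    [0,0,0],
    [0,0,0],
    [0,0,0],
    [0,0,0],
  ],
  grip=[-0.4,-0.4,-0.4,-0.4,-0.4,-0.4],
)

```text
clock: 13.7
tool_pos: [0.6053, 0.1115, 0.3308]
eef_rot: [0.701, 0.714, -0.0, -0.0]
contact_force: [0.1, -0.1, 1.0]
opening: 0.299
finger_force: 0.0
```

play_rows(
  translation=[
    [0,-0.03,0],
    [0,-0.05,0],
    [-0.04,-0.05,0],
    [-0.05,-0.04,0],
    [-0.05,0,0],
    [-0.05,0,0],
    [-0.043,0,0],
    [0,0,0],
    [0,0,0],
  ],
  delta_rot=[
    [0,0,0],
    [0,0,0],
    [0,0,0],
    [0,0,0],
    [0,0,0],
    [0,0,0],
    [0,0,0],
    [0,0,0],
    [0,0,0],
  ],
  grip=[-0.4,-0.4,-0.4,-0.4,-0.4,-0.4,-0.4,-0.4,-0.4],
)

```text
clock: 14.82
tool_pos: [0.442, -0.1219, 0.3302]
eef_rot: [0.7, 0.714, 0.001, 0.0]
contact_force: [0.8, 0.2, -0.4]
opening: 0.299
finger_force: 0.0
```

```bash
python3 - <<'E'
from fit import *
s=r.get_state();K=cal("wrist");im=r.snapshot("wrist");print(np.round(s["tool_pos"],4),s["contact_force"])
np.savez("w3.npz",e=K[0],R=rot(K[1]),A=K[2])
b=proj(K,[.439,-.1245,.142]).astype(int);print(b)
print(fit([(K,brown(im,b))],(.439,-.1245)))
S=cv2.imread("pics/last.png")
s3=r.snapshot("scene");cv2.imwrite("pics/s4.png",s3)
c=lambda i,x,y,w:cv2.resize(i[y-w:y+w,x-w:x+w],(390,390),interpolation=cv2.INTER_CUBIC)
cv2.imwrite("pics/c3.png",np.hstack([c(im,b[0],b[1]-5,40),c(s3,355,240,60)]))
E
python3 st.py
```

```text
[ 0.442  -0.1219  0.3302] [ 0.7830227   0.20807205 -0.39469781]
[313 229]
([np.float64(0.4386), np.float64(-0.1238), np.float64(9.6)], np.float64(0.261))
15.125 [ 0.4419 -0.1215  0.3299] [-0.23 -0.36  0.04] 0.296
bar theta L,R [np.float64(-0.1434), np.float64(-0.1404), np.float64(-0.1417)]
```

View pics/c3.png

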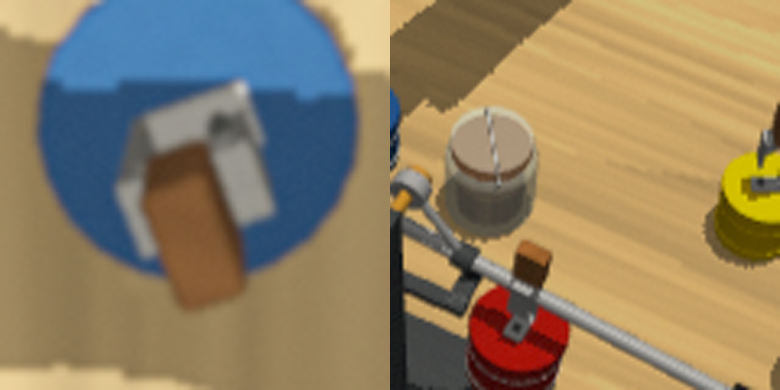

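play_rows(
  translation=[
    [-0.0023,-0.0033,0],
    [0,0,0.01],
    [0,0,0.035],
    [0,0,0.04],
    [0,0,0.035],
    [0,0,0.0186],
    [0,0,0],
    [0,0,0],
    [0,0,0],
    [0,0,0],
  ],
  delta_rot=[
    [0,0,-8],
    [0,0,-8],
    [0,0,0],
    [0,0,0],
    [0,0,0],
    [0,0,0],
    [0,0,0],
    [0,0,0],
    [0,0,0],
    [0,0,0],
  ],
  grip=[-0.2,-0.2,-0.2,-0.2,-0.2,-0.2,-0.2,-1,-1,-1],
)

```text
clock: 16.38
tool_pos: [0.4387, -0.1248, 0.192]
eef_rot: [0.594, 0.804, 0.0, 0.001]
contact_force: [1.2, -0.1, 4.2]
opening: 0.128
finger_force: 29.8
```

play_rows(
  translation=[
    [0,0,-0.01],
    [0,0,-0.03],
    [0,0,-0.04],
    [0,0,-0.04],
    [0,0,-0.015],
    [0,0,0],
    [0,0,0],
    [0,0,0],
  ],
  delta_rot=[
    [0,0,0],
    [0,0,0],
    [0,0,4],
    [0,0,8],
    [0,0,4],
    [0,0,0],
    [0,0,0],
    [0,0,0],
  ],
  grip=[-1,-1,-1,-1,-1,-1,-1,-1],
)

```text
clock: 17.38
tool_pos: [0.4378, -0.1246, 0.3253]
eef_rot: [0.7, 0.714, -0.001, -0.001]
contact_force: [0.3, 0.1, -4.7]
opening: 0.131
finger_force: 29.8
```

Run:
```python
from h import *
F=[]
for i in range(10): im=r.snapshot("wrist");s=r.get_state();F.append(s["contact_force"])
print(s["clock"],np.round(s["tool_pos"],4),s["eef_rot"],np.round(np.mean(F,0),2),np.std(F,0),s["opening"])
```

```text
17.875 [ 0.4385 -0.1248  0.3262] [ 7.00599729e-01  7.13554495e-01  1.35688684e-05 -4.38089477e-05] [-0.03  0.03 -4.16] [0.4912501  0.53313456 0.60261762] 0.12947528376911271
```

play_rows(
  translation=[
    [0,0,-0.014],
    [-0.011,0.02,0],
    [-0.01,0.04,0],
    [0,0.04,0],
    [0,0.02,0],
    [0,0,0],
    [0,0,0],
  ],
  delta_rot=[
    [0,0,0],
    [0,0,0],
    [0,0,0],
    [0,0,0],
    [0,0,0],
    [0,0,0],
    [0,0,0],
  ],
  grip=[-1,-1,-1,-1,-1,-1,-1],
)

```text
clock: 18.75
tool_pos: [0.5574, -0.1437, 0.3398]
eef_rot: [0.701, 0.713, -0.001, -0.001]
contact_force: [-0.4, 0.0, -4.1]
opening: 0.136
finger_force: 29.9
```

```bash
python3 st.py
python3 - <<'E'
from h import *
im=cv2.imread("pics/last.png");p=proj(cal("scene"),[.58,-.14,.23]).astype(int)
cv2.imwrite("pics/c4.png",cv2.resize(im[p[1]-45:p[1]+45,p[0]-60:p[0]+60],(720,540),interpolation=cv2.INTER_CUBIC))
E
```

```text
18.95 [ 0.558  -0.1438  0.3404] [-0.58 -0.01 -4.09] 0.131
bar theta L,R [np.float64(-0.1434), np.float64(-0.2), np.float64(-0.1991)]
```

View pics/c4.png

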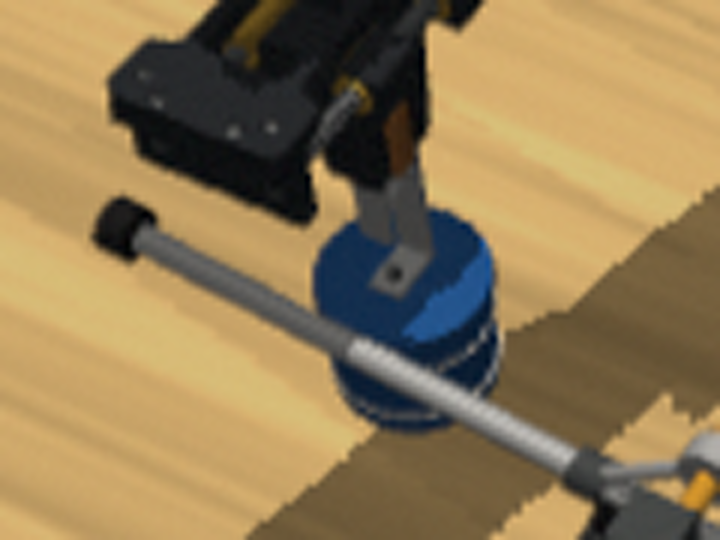

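play_rows(
  translation=[
    [0,0.013,0],
    [0,0.013,0],
    [0,0.011,0],
    [0,0.008,0],
    [0,0.006,0],
    [0,0,0],
    [0,0,0],
  ],
  delta_rot=[
    [0,0,0],
    [0,0,0],
    [0,0,0],
    [0,0,0],
    [0,0,0],
    [0,0,0],
    [0,0,0],
  ],
  grip=[-1,-1,-1,-1,-1,-1,-1],
)

```text
clock: 19.82
tool_pos: [0.6095, -0.1427, 0.3401]
eef_rot: [0.701, 0.713, -0.0, -0.0]
contact_force: [-0.7, -0.0, -4.7]
opening: 0.131
finger_force: 29.9
```

```bash
python3 st.py
```

```text
20.025 [ 0.6096 -0.1427  0.3403] [ 0.25  0.16 -4.22] 0.134
bar theta L,R [np.float64(-0.1434), np.float64(-0.1148), np.float64(-0.1269)]
```

Now I lower towards the seat, which should be at about TCP z 0.310.

play_rows(
  translation=[
    [0,0,0.01],
    [0,0,0.008],
    [0,0,0.005],
    [0,0,0.003],
    [0,0,0.001],
    [0,0,0.001],
    [0,0,0],
    [0,0,0],
  ],
  delta_rot=[
    [0,0,0],
    [0,0,0],
    [0,0,0],
    [0,0,0],
    [0,0,0],
    [0,0,0],
    [0,0,0],
    [0,0,0],
  ],
  grip=[-1,-1,-1,-1,-1,-1,-1,-1],
)

```text
clock: 21.02
tool_pos: [0.6099, -0.1426, 0.3124]
eef_rot: [0.701, 0.714, 0.0, 0.0]
contact_force: [-0.1, -0.3, -3.6]
opening: 0.134
finger_force: 29.9
```

```bash
python3 st.py
```

```text
21.225 [ 0.6099 -0.1427  0.3123] [-0.46 -0.29 -4.22] 0.134
bar theta L,R [np.float64(-0.1434), np.float64(-0.0352), np.float64(-0.0786)]
```

play_rows(
  translation=[
    [0,0,0.0007],
    [0,0,0.0007],
    [0,0,0.0007],
    [0,0,0.0007],
    [0,0,0.0007],
    [0.0001,0,0.0007],
    [0.0001,0,0.0007],
    [0,0,0],
    [0,0,0],
  ],
  delta_rot=[
    [0,0,0],
    [0,0,0],
    [0,0,0],
    [0,0,0],
    [0,0,0],
    [0,0,0],
    [0,0,0],
    [0,0,0],
    [0,0,0],
  ],
  grip=[-1,-1,-1,-1,-1,-1,-1,-1,-1],
)

```text
clock: 22.35
tool_pos: [0.6098, -0.1424, 0.3072]
eef_rot: [0.701, 0.714, -0.0, -0.0]
contact_force: [-0.7, 1.0, -0.3]
opening: 0.129
finger_force: 29.9
```

```bash
python3 st.py
```

```text
22.55 [ 0.6098 -0.1424  0.3073] [-0.85  1.07 -0.4 ] 0.134
bar theta L,R [np.float64(-0.1193), np.float64(-0.0208), np.float64(-0.0596)]
```

play_rows(
  translation=[
    [0.0003,0,0.001],
    [0.0003,0,0.0015],
    [0.0003,0,0.0015],
    [0.0003,0,0.0015],
    [0.0003,0,0.0015],
    [0.0003,0,0.0015],
    [0.0003,0,0.0015],
    [0.0003,0,0.0015],
    [0.0003,0,0.0015],
    [0.0004,0,0.0015],
    [0.0004,0,0.0015],
    [0.0004,0,0.001],
    [0,0,0],
    [0,0,0],
    [0,0,0],
  ],
  delta_rot=[
    [0,0,0],
    [0,0,0],
    [0,0,0],
    [0,0,0],
    [0,0,0],
    [0,0,0],
    [0,0,0],
    [0,0,0],
    [0,0,0],
    [0,0,0],
    [0,0,0],
    [0,0,0],
    [0,0,0],
    [0,0,0],
    [0,0,0],
  ],
  grip=[-1,-1,-1,-1,-1,-1,-1,-1,-1,-1,-1,-1,-1,-1,-1],
)

```text
clock: 24.42
tool_pos: [0.6096, -0.1388, 0.2903]
eef_rot: [0.701, 0.713, -0.0, 0.0]
contact_force: [-3.3, -2.9, -1.0]
opening: 0.135
finger_force: 29.9
```

```bash
python3 st.py; python3 st.py
```

```text
24.625 [ 0.6096 -0.1388  0.2903] [-2.75 -3.06 -0.54] 0.136
bar theta L,R [np.float64(-0.0184), np.float64(0.0408), np.float64(0.0185)]
24.825 [ 0.6096 -0.1388  0.2903] [-2.67 -3.06 -0.89] 0.132
bar theta L,R [np.float64(-0.0184), np.float64(0.0406), np.float64(0.0185)]
```

play_rows(
  translation=[
    [-0.0005,-0.0003,0.001],
    [0,0,0.001],
    [0,0,0],
    [0,0,0],
  ],
  delta_rot=[
    [0,0,0],
    [0,0,0],
    [0,0,0],
    [0,0,0],
  ],
  grip=[-1,-1,-1,-1],
)

```text
clock: 25.32
tool_pos: [0.6096, -0.1386, 0.2883]
eef_rot: [0.7, 0.714, 0.0, -0.0]
contact_force: [-2.4, -0.0, 0.7]
opening: 0.131
finger_force: 29.9
```

```bash
python3 st.py
```

```text
25.525 [ 0.6096 -0.1386  0.2883] [-3.07 -0.49 -0.47] 0.13
bar theta L,R [np.float64(-0.0053), np.float64(0.0485), np.float64(0.0284)]
```

play_rows(
  translation=[
    [-0.0001,-0.0005,0],
    [0,0,0.0003],
    [0,0,0],
    [0,0,0],
  ],
  delta_rot=[
    [0,0,0],
    [0,0,0],
    [0,0,0],
    [0,0,0],
  ],
  grip=[-1,-1,-1,-1],
)

```text
clock: 26.02
tool_pos: [0.6093, -0.1387, 0.2881]
eef_rot: [0.7, 0.714, 0.0, 0.0]
contact_force: [-1.4, 0.6, 0.4]
opening: 0.135
finger_force: 29.9
```

```bash
python3 st.py; python3 st.py; python3 st.py; python3 st.py
```

```text
26.225 [ 0.6091 -0.1389  0.288 ] [-1.32  1.07  0.7 ] 0.133
bar theta L,R [np.float64(-0.0053), np.float64(0.0477), np.float64(0.0279)]
26.425 [ 0.609 -0.139  0.288] [-1.    1.18  0.62] 0.133
bar theta L,R [np.float64(-0.0053), np.float64(0.0454), np.float64(0.0264)]
26.625 [ 0.609 -0.139  0.288] [-0.9   0.95  0.36] 0.131
bar theta L,R [np.float64(-0.0047), np.float64(0.0467), np.float64(0.0275)]
26.825 [ 0.609  -0.1391  0.288 ] [-0.99  1.35  1.18] 0.134
bar theta L,R [np.float64(-0.0047), np.float64(0.0471), np.float64(0.0277)]
```

play_rows(
  translation=[
    [-0.001,-0.0002,0],
    [-0.001,0,0],
    [-0.001,0,0],
    [-0.001,0,0],
    [-0.001,0,0],
    [0,0,0],
    [0,0,0],
  ],
  delta_rot=[
    [0,0,0],
    [0,0,0],
    [0,0,0],
    [0,0,0],
    [0,0,0],
    [0,0,0],
    [0,0,0],
  ],
  grip=[-1,-1,-1,-1,-1,-1,-1],
)

```text
clock: 27.7
tool_pos: [0.6089, -0.1424, 0.2879]
eef_rot: [0.7, 0.714, 0.001, -0.001]
contact_force: [-1.9, 5.3, 2.5]
opening: 0.131
finger_force: 29.9
```

```bash
python3 st.py; python3 st.py
```

```text
27.9 [ 0.6089 -0.1424  0.2879] [-1.76  4.97  1.18] 0.133
bar theta L,R [np.float64(-0.0063), np.float64(0.0377), np.float64(0.0211)]
28.1 [ 0.6089 -0.1424  0.2879] [-2.09  5.16  1.1 ] 0.132
bar theta L,R [np.float64(-0.0063), np.float64(0.0376), np.float64(0.0211)]
```

play_rows(
  translation=[
    [0.0007,0,0],
    [0.0006,-0.0002,0],
    [0,0,0],
    [0,0,0],
  ],
  delta_rot=[
    [0,0,0],
    [0,0,0],
    [0,0,0],
    [0,0,0],
  ],
  grip=[-1,-1,-1,-1],
)

```text
clock: 28.6
tool_pos: [0.6088, -0.1423, 0.288]
eef_rot: [0.7, 0.714, 0.0, -0.0]
contact_force: [-0.5, 5.3, 1.0]
opening: 0.127
finger_force: 29.9
```

```bash
cat > av.py <<'E'
from h import *
import sys
F=[]
for i in range(int(sys.argv[1])): r.snapshot("top");s=r.get_state();F.append(np.r_[s["contact_force"],s["moment"],s["tool_pos"][1]*1e3])
F=np.array(F);print(s["clock"],np.round(F.mean(0),3),np.round(F.std(0)/len(F)**.5,3))
E
python3 av.py 12; python3 st.py
```

```text
29.2 [-1.43300e+00  5.12300e+00  1.26800e+00  1.09700e+00  3.44000e-01
 -2.00000e-03 -1.42289e+02] [0.138 0.135 0.132 0.007 0.007 0.007 0.005]
29.4 [ 0.6088 -0.1423  0.288 ] [-1.51  4.95  1.03] 0.137
bar theta L,R [np.float64(-0.0063), np.float64(0.036), np.float64(0.0201)]
```

play_rows(
  translation=[
    [0.0004,0,0],
    [0.0004,-0.0001,0],
    [0,0,0],
    [0,0,0],
  ],
  delta_rot=[
    [0,0,0],
    [0,0,0],
    [0,0,0],
    [0,0,0],
  ],
  grip=[-1,-1,-1,-1],
)

```text
clock: 29.9
tool_pos: [0.6088, -0.1422, 0.2881]
eef_rot: [0.701, 0.713, 0.0, 0.0]
contact_force: [-1.0, 4.6, 0.2]
opening: 0.13
finger_force: 29.9
```

```bash
python3 av.py 6; python3 st.py
```

```text
30.2 [ 2.11000e-01  3.92200e+00  1.22000e+00  8.13000e-01  9.00000e-02
  8.00000e-03 -1.42178e+02] [0.093 0.143 0.241 0.012 0.011 0.009 0.006]
30.4 [ 0.6087 -0.1422  0.2881] [-0.08  3.22  0.81] 0.133
bar theta L,R [np.float64(-0.0076), np.float64(0.036), np.float64(0.0196)]
```

play_rows(
  translation=[
    [0.0003,0,0],
    [0,0,0],
    [0,0,0],
    [0,0,0],
    [0,0,0],
  ],
  delta_rot=[
    [0,0,0],
    [0,0,0],
    [0,0,0],
    [0,0,0],
    [0,0,0],
  ],
  grip=[-1,-1,-1,-1,-1],
)

```text
clock: 31.02
tool_pos: [0.6087, -0.1421, 0.2881]
eef_rot: [0.701, 0.714, 0.0, 0.0]
contact_force: [2.1, 1.7, 0.8]
opening: 0.134
finger_force: 29.9
```

```bash
python3 av.py 8; python3 st.py
```

```text
31.425 [ 1.67500e+00  1.55100e+00  1.96000e-01  2.64000e-01 -3.06000e-01
  4.00000e-03 -1.42054e+02] [0.244 0.296 0.208 0.026 0.015 0.014 0.005]
31.625 [ 0.6087 -0.142   0.2881] [2.03 0.93 0.02] 0.136
bar theta L,R [np.float64(-0.0076), np.float64(0.0367), np.float64(0.02)]
```

play_rows(
  translation=[
    [0.0001,0.0003,0],
    [0,0,0],
    [0,0,0],
    [0,0,0],
  ],
  delta_rot=[
    [0,0,0],
    [0,0,0],
    [0,0,0],
    [0,0,0],
  ],
  grip=[-1,-1,-1,-1],
  squeeze=8,
)

```text
clock: 32.12
tool_pos: [0.6087, -0.142, 0.288]
eef_rot: [0.701, 0.713, -0.0, 0.0]
contact_force: [0.4, -0.9, -0.2]
opening: 0.133
finger_force: 8.0
```

```bash
python3 av.py 12; python3 st.py
```

```text
32.725 [ 1.4550e+00 -1.0590e+00 -1.9200e-01 -3.0500e-01 -2.3400e-01 -8.0000e-03
 -1.4196e+02] [0.089 0.163 0.138 0.024 0.014 0.009 0.006]
32.925 [ 0.6087 -0.1419  0.288 ] [ 0.86 -2.04 -0.53] 0.138
bar theta L,R [np.float64(-0.0063), np.float64(0.0374), np.float64(0.0209)]
```

play_rows(
  translation=[
    [-0.0004,0,0],
    [0,0,0],
    [0,0,0],
  ],
  delta_rot=[
    [0,0,0],
    [0,0,0],
    [0,0,0],
  ],
  grip=[-1,-1,-1],
)

```text
clock: 33.3
tool_pos: [0.6087, -0.142, 0.288]
eef_rot: [0.701, 0.714, -0.0, -0.0]
contact_force: [0.1, -1.4, -1.0]
opening: 0.137
finger_force: 8.0
```

```bash
python3 av.py 6; python3 st.py
```

```text
33.6 [ 7.90000e-01 -9.51000e-01 -2.08000e-01 -3.70000e-01 -6.90000e-02
  1.00000e-03 -1.41989e+02] [0.165 0.257 0.152 0.01  0.013 0.006 0.004]
33.8 [ 0.6087 -0.142   0.288 ] [ 0.66 -1.25 -0.51] 0.131
bar theta L,R [np.float64(-0.0063), np.float64(0.0375), np.float64(0.021)]
```

A short test release comes next: fingers open for one row, then close again. The change in bar tilt will show the imbalance.

play_rows(
  translation=[
    [0,0,0],
    [0,0,0],
    [0,0,0],
    [0,0,0],
  ],
  delta_rot=[
    [0,0,0],
    [0,0,0],
    [0,0,0],
    [0,0,0],
  ],
  grip=[-0.68,-1,-1,-1],
)

```text
clock: 34.3
tool_pos: [0.6088, -0.1415, 0.2879]
eef_rot: [0.7, 0.714, 0.0, -0.0]
contact_force: [-0.3, 1.3, 0.0]
opening: 0.132
finger_force: 8.0
```

```bash
python3 av.py 4; python3 st.py
```

```text
34.5 [-3.7000e-01  1.4290e+00  2.4100e-01  3.5200e-01  1.7800e-01  1.1000e-02
 -1.4149e+02] [0.206 0.148 0.266 0.017 0.012 0.009 0.006]
34.7 [ 0.6088 -0.1415  0.2879] [-0.71  2.26  0.62] 0.138
bar theta L,R [np.float64(-0.0088), np.float64(0.0382), np.float64(0.0205)]
```

Tilt went from -0.0063 to -0.0088, so it is nearly balanced. I repeat with a longer release.

play_rows(
  translation=[
    [0,0,0],
    [0,0,0],
    [0,0,0],
    [0,0,0],
    [0,0,0],
  ],
  delta_rot=[
    [0,0,0],
    [0,0,0],
    [0,0,0],
    [0,0,0],
    [0,0,0],
  ],
  grip=[-0.68,-0.68,-1,-1,-1],
)

```text
clock: 35.33
tool_pos: [0.6088, -0.1427, 0.288]
eef_rot: [0.701, 0.713, -0.0, 0.0]
contact_force: [0.3, -1.2, -1.0]
opening: 0.134
finger_force: 8.0
```

```bash
python3 st.py
```

```text
35.525 [ 0.6088 -0.1427  0.288 ] [ 0.12 -2.22 -0.28] 0.135
bar theta L,R [np.float64(-0.0132), np.float64(0.0346), np.float64(0.0166)]
```

The equilibrium tilt is about -0.012 rad, well inside ±0.035, so I release fully and retreat.

play_rows(
  translation=[
    [0,0,0],
    [0,0,0],
    [0,0,0],
    [0,0,0],
    [0,0,0],
  ],
  delta_rot=[
    [0,0,0],
    [0,0,0],
    [0,0,0],
    [0,0,0],
    [0,0,0],
  ],
  grip=[-0.5,-0.5,-0.5,-0.5,-0.5],
)

```text
clock: 36.15
tool_pos: [0.6089, -0.142, 0.288]
eef_rot: [0.701, 0.714, 0.0, -0.0]
contact_force: [0.0, -1.6, -0.1]
opening: 0.252
finger_force: 0.0
```

```bash
python3 st.py;python3 st.py;python3 st.py
```

```text
36.35 [ 0.6089 -0.142   0.288 ] [-0.14 -0.02 -0.21] 0.254
bar theta L,R [np.float64(-0.0124), np.float64(0.0355), np.float64(0.0174)]
36.55 [ 0.6088 -0.1421  0.288 ] [-0.01 -0.26 -0.61] 0.246
bar theta L,R [np.float64(-0.0124), np.float64(0.0355), np.float64(0.0174)]
36.75 [ 0.6089 -0.142   0.288 ] [-0.32 -0.32  0.19] 0.253
bar theta L,R [np.float64(-0.0124), np.float64(0.0361), np.float64(0.0178)]
```

Steady at about -0.012. I raise the gripper clear and let things settle.

play_rows(
  translation=[
    [0,0,-0.004],
    [0,0,-0.008],
    [0,0,-0.015],
    [0,0,-0.025],
    [0,0,-0.03],
    [0,0,-0.03],
    [0,0,0],
    [0,0,0],
    [0,0,0],
    [0,0,0],
    [0,0,0],
    [0,0,0],
    [0,0,0],
    [0,0,0],
    [0,0,0],
    [0,0,0],
  ],
  delta_rot=[
    [0,0,0],
    [0,0,0],
    [0,0,0],
    [0,0,0],
    [0,0,0],
    [0,0,0],
    [0,0,0],
    [0,0,0],
    [0,0,0],
    [0,0,0],
    [0,0,0],
    [0,0,0],
    [0,0,0],
    [0,0,0],
    [0,0,0],
    [0,0,0],
  ],
  grip=[-0.5,-0.5,-0.5,-0.5,-0.5,-0.5,-0.5,-0.5,-0.5,-0.5,-0.5,-0.5,-0.5,-0.5,-0.5,-0.5],
)

```text
clock: 38.75
tool_pos: [0.6089, -0.1421, 0.4]
eef_rot: [0.701, 0.714, 0.0, 0.0]
contact_force: [0.7, -0.6, -0.2]
opening: 0.25
finger_force: 0.0
```

```bash
python3 st.py;python3 st.py; python3 -c "
import cv2;im=cv2.imread('pics/last.png');cv2.imwrite('pics/c5.png',cv2.resize(im[150:350,170:430],(780,600)))"
```

```text
38.95 [ 0.6088 -0.1421  0.4   ] [ 0.12  0.38 -0.17] 0.249
bar theta L,R [np.float64(-0.0111), np.float64(-0.2), np.float64(-0.1477)]
39.15 [ 0.6088 -0.1421  0.4   ] [-0.1  -0.02  0.13] 0.253
bar theta L,R [np.float64(-0.0111), np.float64(-0.2), np.float64(-0.1477)]
```

View pics/c5.png

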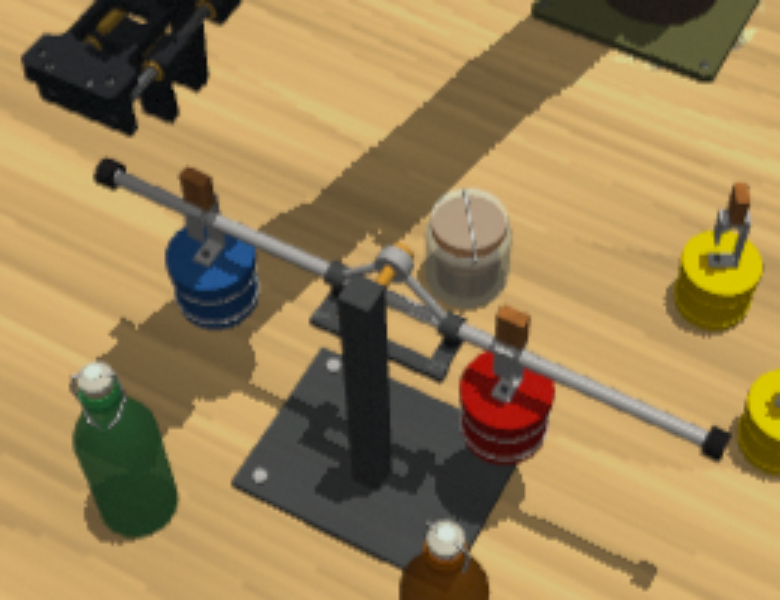

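Both tins hang, blue at (210,270) and red at (507,400) in the crop. The bar is level and still, and the gripper is clear of everything. Handing in.

```bash
python3 -c "
from plant import r
print(r.finish_job())"
```

```text
the job is handed in; nothing more can be done
None
```

The red tin hangs on the left half of the bar and the blue on the right, both let go, with the bar measured still at about -0.01 rad (limit 0.035); I handed the job in at about 39 s, and no verdict came back.

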